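# Hold a jaw insert home in the locating nest

## Task

Pick up the serrated steel jaw insert from the worktop and lay it flat on the dark grey locating nest, then slide its end under the lip of the blue end stop until it is fully home in the corner: its end against the end stop and its long side flush against both brass side pads. Finish while still holding it there with the gripper, pushing it steadily, firmly but without ramming it (about 5 to 15 N each way), against the end stop and against the side pads at once, ready for a gauge reading; do not let go. Leave the brass weight, the hex key and the marker alone.

Things in the scene. Friction and masses are not known exactly. Their poses are not given: they have to be found in the camera images.
- insert_center (a point): Centre of the loose grey serrated steel jaw insert, a bar 22 mm (its x) by 60 mm (its y) by 11 mm high (solid to 10 mm, teeth on top), about 0.14 kg, lying teeth up on the worktop. The point is 5 mm above its underside; z is up. Both ends are alike: either may go first. Grasp it across the 22 mm.
- nest: Locating nest fixed on the worktop: a dark grey anodised aluminium plate, 100 mm (x) by 124 mm (y) by 12 mm thick; origin at the centre of its underside, its bed (top face) 12 mm above. It carries side pads along +x and an end stop at +y. All rigid; friction on bed, pads and stop is high (up to about 1), so sliding along one stop under load can feel like meeting the other.
- nest_seat (a point): The point of the nest where the insert's centre (5 mm above its underside) lies when it is flat on the bed and home against the pads and the end stop; 4 mm in x, 5 mm in y and 17 mm in z from the nest's origin. Axes as the nest's: the insert's long side lies along y; +x points into the side pads, +y into the end stop.
- side_pads: Two brass pads on the nest, 6 mm high above the bed, 14 mm wide in x, their locating faces in one plane at nest x = +15 mm, facing -x. One spans nest y = -34 to -18 mm, the other y = +23 to +35 mm (mostly under the lip); the 41 mm gap between them leaves room for a finger. Origin and axes are the nest's.
- end_stop: Blue end stop on the nest, 50 mm wide (nest x = -23 to +27 mm), 19 mm high above the bed. Its locating face is at nest y = +35 mm, facing -y. A 6 mm thick lip stands out over the bed from that face to nest y = +25 mm, with its underside 13 mm above the bed: the insert's end goes in below it from -y and cannot be dropped in from above. Origin and axes are the nest's.
- weight: Bystander: brass calibration weight, 29 mm across, 48 mm high, standing; origin at its underside.
- hex_key: Bystander: dark hex key, 33 x 88 x 7 mm, lying; origin at its underside.
- red_marker: Bystander: red and white marker pen, 17 x 135 x 16 mm, lying; origin at its underside.
Things that resemble listed ones, but are neither listed nor needed, are in the scene too. Of the things that look like the part that bears insert_center, the largest one is meant.

How it is judged:
On the way:
1. the insert lies on the bed with its end under the lip of the end stop (y of insert_center in the frame of nest_seat between -0.007 and 0.003 m and z of insert_center in the frame of nest_seat between -0.003 and 0.004 m and x of insert_center in the frame of nest_seat between -0.025 and 0.003 m), for 0.1 s.
At the end, for the whole second after the job is handed in: The insert lies flat on the bed, teeth up, within 2 mm of home each way and 2 degrees of square, at rest; through the last second the fingers press it against the side pads and against the end stop with more than 1 N each (x of insert_center in the frame of nest_seat between -0.002 and 0.002 m and y of insert_center in the frame of nest_seat between -0.002 and 0.002 m and z of insert_center in the frame of nest_seat between -0.002 and 0.002 m and angle between the y axis of insert_center and the y axis of nest_seat, either way round below 0.035 rad and angle between insert_center's own z axis and vertical below 0.05 rad and contact force between insert and side_pads above 1 N and contact force between insert and end_stop above 1 N and contact force between the fingers and insert above 1 N and linear speed of insert below 0.01 m/s); the arm keeps its last pose, push and grip.
It fails at once if the insert is rammed against the nest (over 60 N on the side pads or the end stop) (contact force between insert and side_pads above 60 N or contact force between insert and end_stop above 60 N).
It fails at once if a bystander (weight, hex key or marker) is moved by more than 20 mm (distance of any of weight, hex_key, red_marker from where it was at the start of the episode above 0.02 m).
It also fails if it takes over 54 s, if anything falls off the work surface, if the arm or the gripper's body presses on something with over 40 N, if the wrist force passes 120 N, or if a joint passes its speed limit or range.

## Robot

A 6-joint arm with a two-finger parallel gripper is mounted at the origin on a cart in front of the work surface, level with it; the furniture and walls round the work are solid. World frame = base frame: x ahead of the robot, y to its left, z up, the work surface at z = 0. Lengths are in m, angles in rad, forces in N, time in s.
With the tool pointing down it reaches from about 0.3 to 0.875 m from the base axis. Payload 6.4 kg.
Tool frame: the origin (TCP) lies midway between the tips of the shut fingers; the grasp point (between the pads) lies 19 mm behind it; z points along the fingers, x is the direction in which the jaws open and shut, and the axes are right-handed (so a half turn about z gives the same grasp; the last joint's range is limited). The gripper opens to 85 mm and grips with 20 to 120 N. Pads are 22 mm wide; open, the fingers measure 114 mm over their backs; the gripper's body (76 mm by 85 mm) begins 54 mm behind the grasp point. The pads swing forward as they close: fully open they stand 13 mm farther back than shut.
Start: joints at [0.912, 0.181, 1.607, -0, 1.354, -0.206], TCP at [0.252, 0.517, 0.231] pointing down, gripper open.
Joint ranges: [-2.99, 2.99], [-0.89, 2.07], [0.3, 2.58], [-1.14, 4.28], [0, 2.63], [-3.12, 3.12]. Speed limits (rad/s): [2.57, 2.57, 3.01, 3.14, 3.14, 3.14].

## Interface

Orientations are given as a unit quaternion [x, y, z, w].
In Python, from rig import ctrl gives the robot as it stands.
- The arm moves only by the shell command python3 -m handwheel 'ROWS' [OPENING] [FORCE]. ROWS is JSON, a list of rows, each a list of 6 numbers: the shift along the world's x, y, z scaled (see below), then the turn, a rotation vector about the world's x, y, z scaled (see below). A call has 1 to 12 rows; each row shifts and turns the pose as measured when the row begins; what a row does not reach is not made up. The controller multiplies each number of a shift by 30 cm and each number of a turn by 90 degrees. A row lasts 1/10 s, in which the tool goes at most 50 mm and 8.59 degrees, less where a joint would pass 70% of its speed; a pose out of reach is approached as far as the arm can. A call with a number of a shift or a turn outside -1 to 1 is refused whole. A call with a gripper value outside its range is refused whole. OPENING is the opening, from -1 (shut) to 1 (fully open), set as the call begins (- or left out, the last holds). The fingers move at their own pace and stop on an object; FORCE is the grip in N (left out, the last holds). Time passes only in rows, so rows that do not move let the fingers close. It gives the time, the measured TCP pose, the force and the opening at its end, in the units of the state.
- ctrl.sense(): the state, without advancing time (a new reading comes with each control period).
- ctrl.grab_frame(name): name is "side" or "top"; returns (picture, depth): 480x640x3 uint8, blue, green, red; 480x640 float32, m along the optical axis (not along the pixel's ray), 0 where there is no reading.
- ctrl.camera_model(name): a dict with "camera_matrix" (3x3 intrinsics, pixels), "k1" (the pictures are not rectified: a ray, as slopes to the right and down, at radius r is drawn at 1 + k1 r^2 times it, then the intrinsics apply), "camera_from_world" (4x4, takes a point from world to camera coordinates). Camera axes: x right, y down, z forward; pixel columns grow to the right and rows downward; lengths in m; the calibration is good to about 2 mm. A picture is of the moment at which its call begins. camera_model takes no time and is no camera call.
- ctrl.sign_off(): hands the job in, once; it reports no verdict.
The state is a dict: "clock": time; "q": joint angles; "qd": joint speeds; "joint_torque": joint torques, N m; "tool_pos": TCP position; "eef_rot": TCP orientation; "contact_force": force on the tool from outside, world axes, zero at the start; "wrist_torque": the same for the moment, N m; "finger_gap": finger opening in m.
Only numpy, scipy, OpenCV 4.12 (cv2) and the standard library are available. Lean on these libraries where they do the work, as an engineer would, in place of code of your own. Each camera call takes 0.05 s, during which the arm holds its last target.

## Working session

There is one attempt and no reset: what is moved stays moved. The work goes in short steps, Python scripts to look and compute and a shell command to move; the robot and the scene stay as the last step left them, time stands still between calls to the robot, and variables do not carry over. Pictures are saved under pics/ and viewed, and the job is handed in when it is done.

```bash
mkdir -p pics; python3 - <<'E'
from rig import ctrl
import cv2,numpy as np
for n in("top","side"):
    p,d=ctrl.grab_frame(n);cv2.imwrite(f"pics/{n}0.png",p);np.savez(f"{n}0.npz",p=p,d=d)
    m=ctrl.camera_model(n);print(n,m)
print(ctrl.sense())
E
```

```text
top {'camera_matrix': array([[464.93033776,   0.        , 314.61319165],
       [  0.        , 464.93033776, 242.4965612 ],
       [  0.        ,   0.        ,   1.        ]]), 'k1': -0.08763106575573318, 'camera_from_world': array([[-0.02070631, -0.99955477, -0.02148266,  0.31941275],
       [-0.98996594,  0.02350236, -0.13933798,  0.51214388],
       [ 0.13978083,  0.01838193, -0.99001183,  0.82987666],
       [ 0.        ,  0.        ,  0.        ,  1.        ]])}
side {'camera_matrix': array([[493.65310947,   0.        , 321.28921343],
       [  0.        , 493.65310947, 236.51593618],
       [  0.        ,   0.        ,   1.        ]]), 'k1': 0.0049740666252101355, 'camera_from_world': array([[-0.69930234,  0.71474937,  0.01046817,  0.11297143],
       [ 0.34348465,  0.34883217, -0.87197157, -0.24425693],
       [-0.62689276, -0.6061761 , -0.48944459,  1.38109857],
       [ 0.        ,  0.        ,  0.        ,  1.        ]])}
{'clock': 0.1, 'q': array([ 9.11731896e-01,  1.81529348e-01,  1.60791959e+00,  3.89094340e-06,
        1.35378034e+00, -2.06329341e-01]), 'qd': array([ 0.000118  , -0.00149303, -0.00338624,  0.00088587,  0.00075154,
        0.00062969]), 'joint_torque': array([ 1.24843908e-03, -4.45876586e+01, -3.52242279e+01, -1.83482548e-04,
        4.00533216e-03, -3.58458419e-05]), 'tool_pos': array([0.25120536, 0.51666743, 0.23043344]), 'eef_rot': array([ 8.47769574e-01,  5.30364101e-01, -7.68598702e-04,  2.80891506e-04]), 'contact_force': array([-0.16395166, -0.30693806,  0.0567233 ]), 'wrist_torque': array([-0.0238609 ,  0.03317751,  0.02335325]), 'finger_gap': 0.0855793211918988}
```

View pics/top0.png

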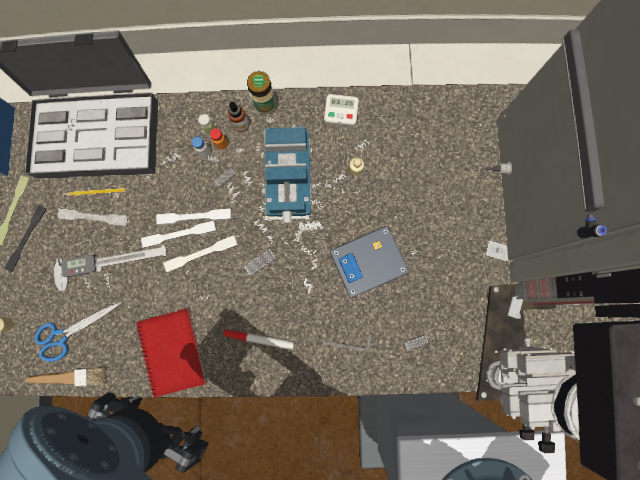

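View pics/side0.png

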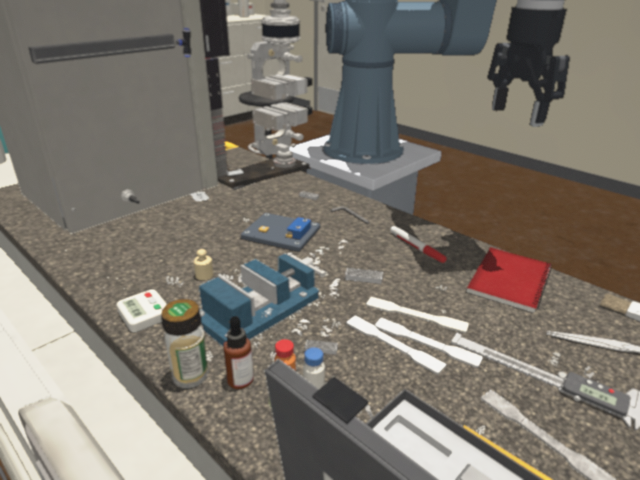

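The top view shows the nest as the grey plate at (370,262). Its blue stop is at (349,267) and one brass pad is at (377,245). Insert candidates are at (259,262), which looks largest, (417,342) and (224,177). Zooming in.

```bash
cat > h.py <<'E'
from rig import ctrl
import cv2,numpy as np
def ray(n,uv):
    m=ctrl.camera_model(n);K=m["camera_matrix"];T=m["camera_from_world"]
    s=cv2.undistortPoints(np.array(uv,float).reshape(-1,1,2),K,np.array([m["k1"],0,0,0,0.]))[:,0]
    R=T[:3,:3];c=-R.T@T[:3,3]
    return c,np.c_[s,np.ones(len(s))]@R
def onz(n,uv,z):
    c,r=ray(n,uv);z=np.broadcast_to(z,len(r));return c+r*((z-c[2])/r[:,2])[:,None]
def tri(ua,ub):
    c1,r1=ray("top",ua);c2,r2=ray("side",ub);o=[]
    for a,b in zip(r1,r2):
        A=np.c_[a,-b];t=np.linalg.lstsq(A,c2-c1,rcond=None)[0];p=c1+a*t[0];q=c2+b*t[1];o.append(np.r_[(p+q)/2,np.linalg.norm(p-q)])
    return np.array(o)
def proj(n,P):
    m=ctrl.camera_model(n);T=m["camera_from_world"]
    return cv2.projectPoints(np.array(P,float).reshape(-1,1,3),cv2.Rodrigues(T[:3,:3])[0],T[:3,3],m["camera_matrix"],np.array([m["k1"],0,0,0,0.]))[0][:,0]
def crop(p,x,y,w,h,s,name):
    cv2.imwrite(name,cv2.resize(p[y:y+h,x:x+w],None,fx=s,fy=s,interpolation=cv2.INTER_CUBIC))
E
python3 - <<'E'
from h import *
t=np.load("top0.npz");s=np.load("side0.npz")
crop(t["p"],325,220,90,80,7,"pics/c1.png")
crop(t["p"],230,235,70,50,10,"pics/c2.png")
crop(s["p"],235,205,160,85,5,"pics/c3.png")
# geometry
for u in [(259,262),(417,342),(224,177),(370,262)]:print(onz("top",[u],0.01))
E
```

```text
[[0.48780394 0.41658885 0.01      ]]
[[0.32947592 0.11960718 0.01      ]]
[[0.65921288 0.48619935 0.01      ]]
[[0.48292844 0.2029702  0.01      ]]
```

View pics/c1.png

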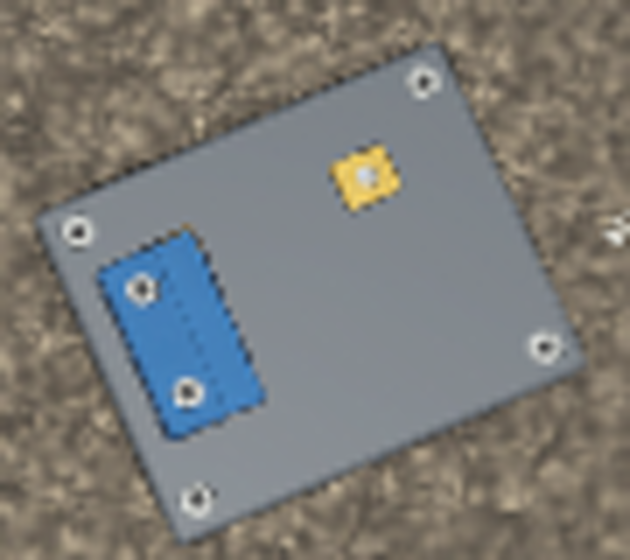

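View pics/c2.png

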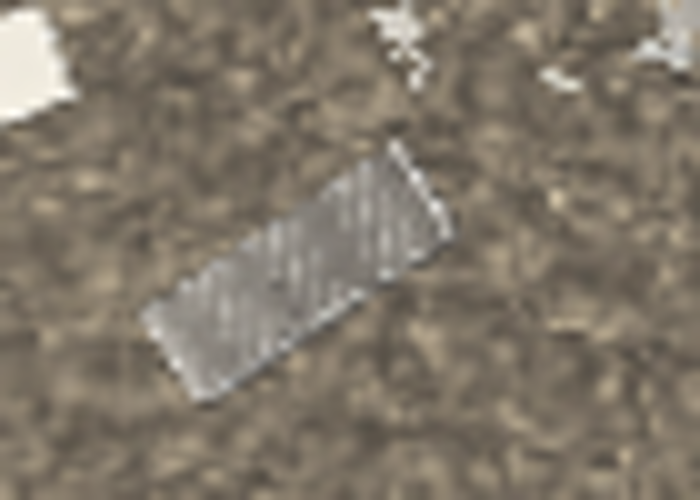

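View pics/c3.png

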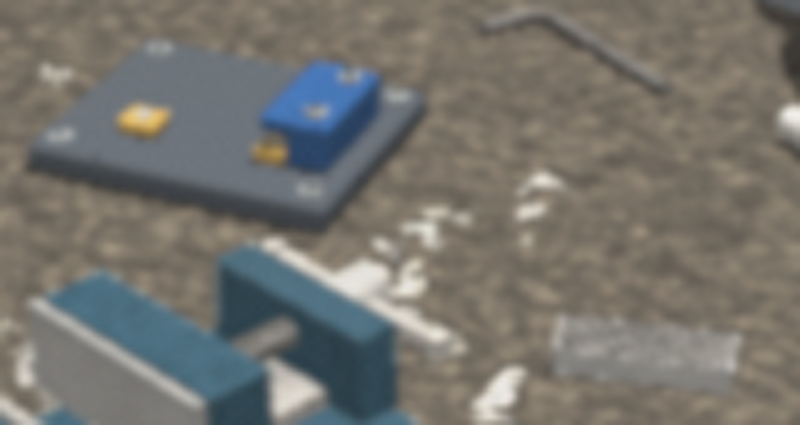

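```bash
python3 - <<'E'
from h import *
from scipy.optimize import least_squares
f=lambda L,s,x,y:(np.array(L,float)+.5)/s-.5+[x,y]
nt=f([(38,216),(437,43),(585,368),(185,543)],7,325,220)
ns=f([(322,208),(35,150),(158,42),(425,100)],5,235,205)
print("nest tri\n",tri(nt,ns).round(4))
loc=np.array([(50,62),(50,-62),(-50,-62),(-50,62)])/1e3
def fit(loc,P):
    a=loc-loc.mean(0);b=P[:,:2]-P[:,:2].mean(0)
    th=np.arctan2((a[:,0]*b[:,1]-a[:,1]*b[:,0]).sum(),(a*b).sum())
    R=np.array([[np.cos(th),-np.sin(th)],[np.sin(th),np.cos(th)]])
    t=P[:,:2].mean(0)-R@loc.mean(0)
    return t,th,np.abs((loc@R.T+t)-P[:,:2]).max(),R
for n,u in(("top",nt),("side",ns)):
    t,th,e,R=fit(loc,onz(n,u,0.012));print("nest",n,t,np.degrees(th),e,"seat",R@[.004,.005]+t)
# end stop top corners z=.031: +y+x, -y+x(lip y=25), ...
it=f([(145,315),(393,143),(452,235),(208,402)],10,230,235)
isd=f([(560,316),(741,336),(733,388),(556,374)],5,235,205)
print("ins top\n",onz("top",it,.010).round(4))
print("ins side\n",onz("side",isd,[.01,.01,0.0,0.0]).round(4))
li=np.array([(11,30),(11,-30),(-11,-30),(-11,30)])/1e3
t,th,e,R=fit(li,onz("top",it,.010));print(t,np.degrees(th),e)
P=onz("top",it,.01);print([np.linalg.norm(P[i]-P[i-1]) for i in range(4)])
# depth check
d=np.load("top0.npz")["d"];m=ctrl.camera_model("top");Ti=np.linalg.inv(m["camera_from_world"])
for u in((259,262),(370,262),(349,267),(377,245),(395,280),(300,262)):
    z=d[u[1],u[0]];c,r=ray("top",[u]);print(u,z,(c+r*z)[0].round(4))
for u in((417,342),(224,177)):print(onz("top",[u],.005))
for u in((357,165),(260,340),(350,346)):print("byst",onz("top",[u],.01))
E
```

```text
nest tri
 [[0.5063 0.2798 0.0114 0.0018]
 [0.5514 0.1686 0.0091 0.0042]
 [0.4603 0.1319 0.0094 0.0041]
 [0.4159 0.2423 0.0076 0.0026]]
nest top [0.48437156 0.20483387] 22.21028050303889 0.0024019512226912954 seat [0.48618474 0.21097491]
nest side [0.48590631 0.21085567] 21.844337092099526 0.005687081661152837 seat [0.48775868 0.216985  ]
ins top
 [[0.4806 0.4456 0.01  ]
 [0.5129 0.3973 0.01  ]
 [0.4948 0.386  0.01  ]
 [0.4635 0.4334 0.01  ]]
ins side
 [[0.4965 0.3871 0.01  ]
 [0.4628 0.4377 0.01  ]
 [0.4767 0.4462 0.    ]
 [0.512  0.3997 0.    ]]
[0.48795881 0.41560762] 33.610773484885335 0.0014909459065980957
[np.float64(0.020967807713339108), np.float64(0.058153953732862314), np.float64(0.021381409136275252), np.float64(0.0567975200899877)]
(259, 262) 0.89712566 [0.4879 0.4168 0.0087]
(370, 262) 0.8899721 [0.4828 0.2031 0.0112]
(349, 267) 0.8674787 [0.4723 0.2448 0.0332]
(377, 245) 0.8860737 [0.5143 0.1893 0.0194]
(395, 280) 0.89498806 [4.478e-01 1.550e-01 3.000e-04]
(300, 262) 0.90755576 [ 0.4874  0.3381 -0.0034]
[[0.32909301 0.11863859 0.005     ]]
[[0.66068283 0.48729071 0.005     ]]
byst [[0.67633985 0.22127901 0.01      ]]
byst [[0.33946639 0.41567259 0.01      ]]
byst [[0.32517239 0.24603455 0.01      ]]
```

```bash
cat >> h.py <<'E'
def nestpose(x,y,thd):
    th=np.radians(thd);R=np.array([[np.cos(th),-np.sin(th),0],[np.sin(th),np.cos(th),0],[0,0,1]]);return R,np.array([x,y,0])
def box(x0,x1,y0,y1,z0,z1):
    v=np.array([(x,y,z) for z in(z0,z1) for x,y in((x0,y0),(x1,y0),(x1,y1),(x0,y1))])/1e3
    e=[(0,1),(1,2),(2,3),(3,0),(4,5),(5,6),(6,7),(7,4),(0,4),(1,5),(2,6),(3,7)]
    return v,e
NB=[box(-50,50,-62,62,0,12),box(15,29,-34,-18,12,18),box(15,29,23,35,12,18),box(-23,27,25,35,25,31),box(-23,27,35,45,12,31)]
IB=[box(-11,11,-30,30,-5,5)]
def draw(img,n,B,R,t,x,y,s,col):
    for v,e in B:
        u=proj(n,v@R.T+t);u=(u-[x,y]+.5)*s-.5
        for a,b in e: cv2.line(img,tuple(int(q) for q in u[a]),tuple(int(q) for q in u[b]),col,1,cv2.LINE_AA)
def overlay(n,img,B,R,t,x,y,w,h,s,name,col=(0,0,255)):
    o=cv2.resize(img[y:y+h,x:x+w],None,fx=s,fy=s,interpolation=cv2.INTER_CUBIC);draw(o,n,B,R,t,x,y,s,col);cv2.imwrite(name,o);return o
E
python3 - <<'E'
from h import *
t=np.load("top0.npz")["p"];s=np.load("side0.npz")["p"]
R,p=nestpose(.4845,.2055,22.1)
a=overlay("top",t,NB,R,p,325,220,90,80,5,"pics/o1.png");b=overlay("side",s,NB,R,p,235,205,90,60,5,"pics/o2.png")
o=np.zeros((400,900,3),np.uint8);o[:400,:450]=a;o[:300,450:]=b;cv2.imwrite("pics/o.png",o[:, :][:400,:900])
cv2.imwrite("pics/o12.png",cv2.resize(o,(798,355)))
E
```

```text
(no output)
```

View pics/o12.png

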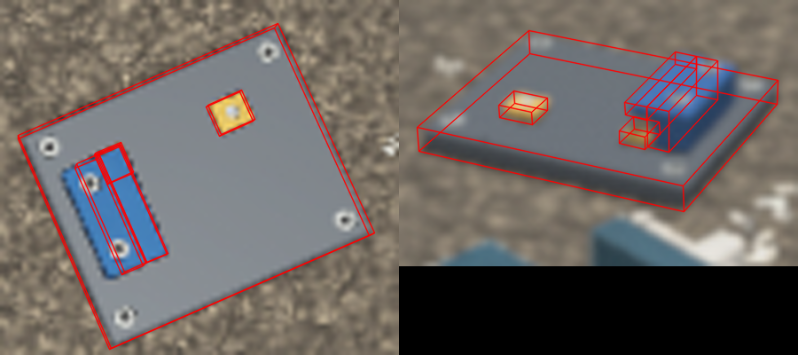

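The top overlay matches the plate, pad and lip within about 1 px, and the side overlay agrees. Next I check the insert the same way.

```bash
python3 - <<'E'
from h import *
t=np.load("top0.npz")["p"];s=np.load("side0.npz")["p"]
R,p=nestpose(.488,.4158,33.6);p[2]=.005
a=overlay("top",t,IB,R,p,235,240,50,45,8,"pics/p1.png");b=overlay("side",s,IB,R,p,338,258,50,45,8,"pics/p2.png")
cv2.imwrite("pics/p12.png",np.hstack([a,b]))
R,p=nestpose(.4845,.2055,22.1)
b=overlay("side",s,NB,R,p,235,205,90,60,8,"pics/p3.png")
E
```

```text
(no output)
```

View pics/p12.png

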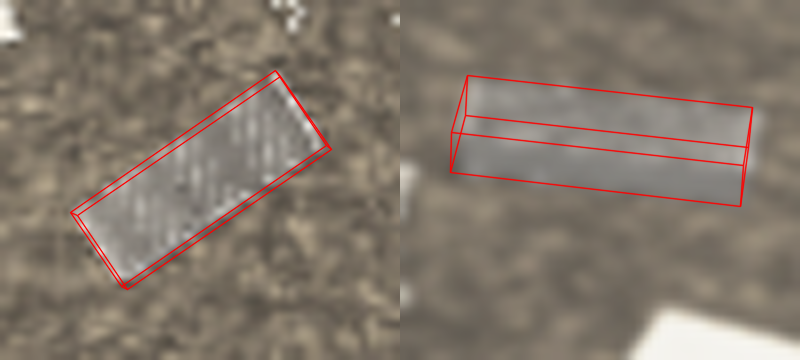

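View pics/p3.png

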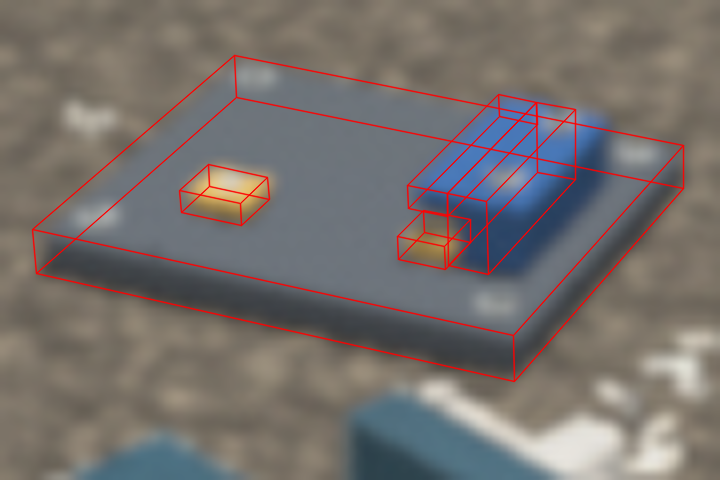

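```bash
python3 -m handwheel '[[0.113,-0.048,-0.03,0,0,-0.0484],[0.113,-0.048,-0.03,0,0,-0.0484],[0.113,-0.048,-0.05,0,0,-0.0484],[0.113,-0.048,-0.05,0,0,-0.0484],[0.113,-0.048,-0.07,0,0,-0.0484],[0.113,-0.048,-0.07,0,0,-0.0484],[0.113,-0.048,-0.07,0,0,-0.0484],[0,0,0,0,0,0]]' 0.06 50
cat >> h.py <<'E'
from scipy.spatial.transform import Rotation as Ro
def st():
    s=ctrl.sense();R=Ro.from_quat(s["eef_rot"]).as_matrix();x=R[:,0];z=R[:,2]
    print("t%.2f"%s["clock"],"p",s["tool_pos"].round(4),"jawyaw %.2f"%(np.degrees(np.arctan2(x[1],x[0]))),"tilt",z[:2].round(4),"F",s["contact_force"].round(2),"M",s["wrist_torque"].round(2),"gap %.4f"%s["finger_gap"]);return s
def need(x,y,z,yaw):
    s=st();R=Ro.from_quat(s["eef_rot"]).as_matrix();c=np.degrees(np.arctan2(R[1,0],R[0,0]))
    d=(np.array([x,y,z])-s["tool_pos"]);w=np.cross(R[:,2],[0,0,-1])
    print("need mm",(d*1e3).round(1),"units",(d/.3).round(4),"turn",(w/np.radians(90)).round(4),round(((yaw-c+90)%180-90)/90,4))
E
python3 -c "
from h import *;need(.488,.416,.003,33.6)"
```

```text
clock: 0.9
tool_pos: [0.4937, 0.411, 0.113]
eef_rot: [0.96, 0.281, -0.002, 0.0]
contact_force: [-0.5, -0.3, -1.2]
finger_gap: 0.0452
t0.90 p [0.4937 0.411  0.113 ] jawyaw 32.58 tilt [-0.0031 -0.001 ] F [-0.54 -0.32 -1.18] M [-0.02  0.04 -0.  ] gap 0.0452
need mm [  -5.7    5.  -110. ] units [-0.0191  0.0167 -0.3667] turn [ 0.0007 -0.002   0.    ] 0.0113
```

```bash
python3 -m handwheel '[[-0.01,0.009,-0.1,0,0,0.006],[-0.009,0.008,-0.1,0,0,0.005],[0,0,-0.07,0,0,0],[0,0,-0.02,0,0,0],[0,0,0,0,0,0]]'; python3 - <<'E'
from h import *
need(.488,.416,.003,33.6)
p,d=ctrl.grab_frame("top");cv2.imwrite("pics/t1.png",p);q,d=ctrl.grab_frame("side")
R,c=nestpose(.488,.4158,33.6);c[2]=.005
a=overlay("top",p,IB,R,c,215,220,90,80,4,"pics/x.png");b=overlay("side",q,IB,R,c,315,220,100,80,4,"pics/x.png")
cv2.imwrite("pics/g1.png",np.hstack([a,b]))
E
```

```text
clock: 1.4
tool_pos: [0.4866, 0.4161, 0.0232]
eef_rot: [0.957, 0.29, -0.003, -0.0]
contact_force: [0.4, 0.3, 1.0]
finger_gap: 0.0453
t1.40 p [0.4866 0.4161 0.0232] jawyaw 33.66 tilt [-0.0053 -0.0011] F [0.36 0.27 1.04] M [-0.    0.01  0.04] gap 0.0453
need mm [  1.4  -0.1 -20.2] units [ 0.0046 -0.0002 -0.0673] turn [ 0.0007 -0.0034  0.    ] -0.0007
```

View pics/g1.png

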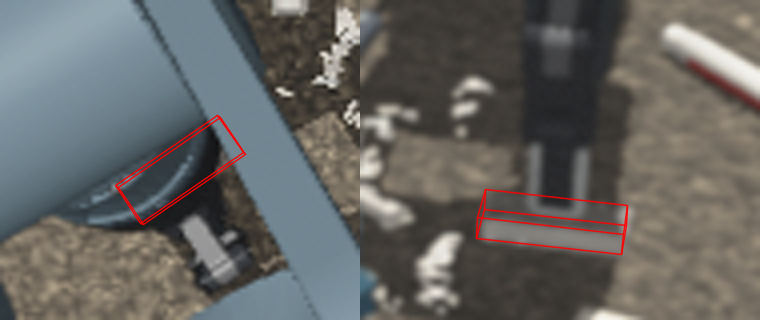

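The side view shows the fingers straddling the insert, centred within about 2 mm along its length: finger at crop x≈560, bar centre about 552. Descending and gripping.

```bash
python3 -m handwheel '[[0.0025,0,-0.035,0.0007,-0.0034,0],[0.0022,0,-0.029,0,0,0],[0,0,0,0,0,0]]'; python3 -c "
from h import *;need(.488,.416,.0025,33.6)"
```

```text
clock: 1.8
tool_pos: [0.4911, 0.4181, 0.0078]
eef_rot: [0.957, 0.29, 0.004, -0.001]
contact_force: [-0.0, -0.2, 0.7]
finger_gap: 0.045
t1.80 p [0.4911 0.4181 0.0078] jawyaw 33.69 tilt [0.0081 0.0044] F [-0.04 -0.21  0.74] M [0.01 0.03 0.02] gap 0.0450
need mm [-3.1 -2.1 -5.3] units [-0.0104 -0.0071 -0.0177] turn [-0.0028  0.0051  0.    ] -0.001
```

```bash
python3 -m handwheel '[[0,0,0,0,0,0],[0,0,0,0,0,0]]'; python3 -c "
from h import *;need(.488,.416,.0025,33.6)"
```

```text
clock: 2.0
tool_pos: [0.4914, 0.4183, 0.0081]
eef_rot: [0.957, 0.29, 0.005, -0.001]
contact_force: [0.2, -0.4, -0.7]
finger_gap: 0.0449
t2.00 p [0.4914 0.4183 0.0081] jawyaw 33.69 tilt [0.0086 0.0047] F [ 0.15 -0.35 -0.71] M [-0.04 -0.   -0.  ] gap 0.0449
need mm [-3.4 -2.3 -5.6] units [-0.0115 -0.0076 -0.0188] turn [-0.003   0.0055  0.    ] -0.001
```

```bash
python3 -m handwheel '[[-0.008,-0.005,-0.012,-0.0015,0.003,0],[0,0,-0.006,0,0,0],[0,0,0,0,0,0],[0,0,0,0,0,0]]'; python3 -c "
from h import *;need(.488,.416,.0025,33.6)"
```

```text
clock: 2.4
tool_pos: [0.4892, 0.4167, 0.0028]
eef_rot: [0.957, 0.29, 0.002, -0.001]
contact_force: [0.1, -1.0, -0.1]
finger_gap: 0.0452
t2.40 p [0.4892 0.4167 0.0028] jawyaw 33.68 tilt [0.0041 0.0025] F [ 0.14 -1.02 -0.06] M [ 0.06 -0.06 -0.02] gap 0.0452
need mm [-1.2 -0.7 -0.3] units [-0.004  -0.0024 -0.0011] turn [-0.0016  0.0026  0.    ] -0.0008
```

```bash
python3 -m handwheel '[[-0.002,-0.001,0,-0.0015,0.0024,0],[0,0,0,0,0,0],[0,0,0,0,0,0],[0,0,0,0,0,0],[0,0,0,0,0,0],[0,0,0,0,0,0]]' -1 60; python3 -c "
from h import *;need(.488,.416,.0025,33.6)"
```

```text
clock: 3.0
tool_pos: [0.4888, 0.4165, 0.0033]
eef_rot: [0.957, 0.29, 0.0, -0.0]
contact_force: [-0.9, -0.1, -0.3]
finger_gap: 0.0202
t3.00 p [0.4888 0.4165 0.0033] jawyaw 33.67 tilt [0.0003 0.0002] F [-0.89 -0.11 -0.32] M [-0.03  0.04  0.02] gap 0.0202
need mm [-0.8 -0.5 -0.8] units [-0.0026 -0.0018 -0.0025] turn [-0.0001  0.0002  0.    ] -0.0008
```

```bash
python3 -m handwheel '[[0,0,0.05,0,0,0],[0,0,0.1,0,0,0],[0,0,0.08,0,0,0],[0,0,0,0,0,0]]'; python3 -c "
from h import *;need(.4753,.1910,.07,22.1)"
```

```text
clock: 3.4
tool_pos: [0.4873, 0.4157, 0.075]
eef_rot: [0.957, 0.29, -0.001, 0.0]
contact_force: [0.7, 0.7, -0.6]
finger_gap: 0.0199
t3.40 p [0.4873 0.4157 0.075 ] jawyaw 33.68 tilt [-0.0026 -0.0015] F [ 0.73  0.7  -0.57] M [ 0.04  0.   -0.01] gap 0.0199
need mm [ -12.  -224.7   -5. ] units [-0.04   -0.7491 -0.0166] turn [ 0.001  -0.0017  0.    ] -0.1286
```

```bash
python3 -m handwheel '[[-0.004,-0.06,0,0,0,-0.016],[-0.006,-0.11,0,0,0,-0.016],[-0.006,-0.11,0,0,0,-0.016],[-0.006,-0.11,0,0,0,-0.016],[-0.006,-0.11,0,0,0,-0.016],[-0.006,-0.11,0,0,0,-0.016],[-0.004,-0.08,0,0,0,-0.016],[0,-0.03,0,0,0,-0.016],[0,0,0,0,0,0]]'; python3 - <<'E'
from h import *
need(.4753,.1910,.07,22.1)
p,d=ctrl.grab_frame("top");cv2.imwrite("pics/t2.png",p);q,d=ctrl.grab_frame("side")
crop(p,300,190,160,140,5,"pics/t2.png");crop(q,200,130,160,130,5,"pics/s2.png")
E
```

```text
clock: 4.3
tool_pos: [0.4717, 0.193, 0.0722]
eef_rot: [0.982, 0.189, -0.002, -0.0]
contact_force: [-0.2, -0.2, -1.4]
finger_gap: 0.0196
t4.30 p [0.4717 0.193  0.0722] jawyaw 21.79 tilt [-0.0037 -0.0003] F [-0.17 -0.17 -1.43] M [-0.   -0.06 -0.  ] gap 0.0196
need mm [ 3.6 -2.  -2.2] units [ 0.012  -0.0068 -0.0074] turn [ 0.0002 -0.0023  0.    ] 0.0035
```

View pics/s2.png

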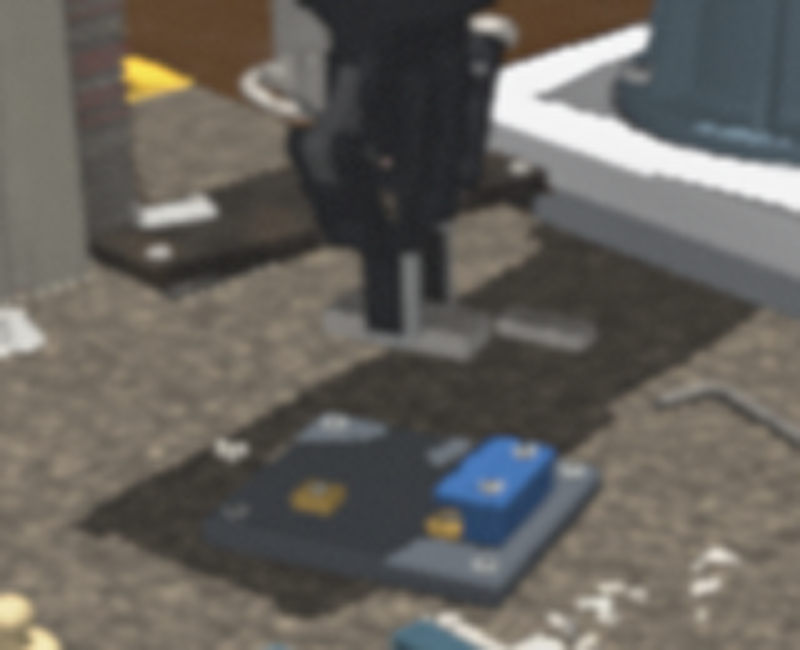

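View pics/t2.png

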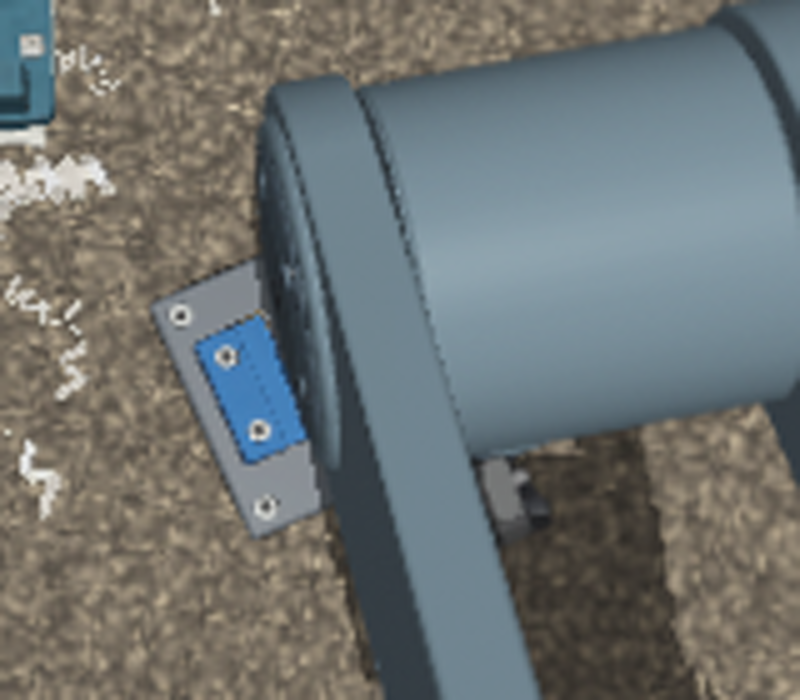

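The side view shows the insert held level at about crop (410,330), above the nest. Checking its position in the grip with an overlay.

```bash
python3 - <<'E'
from h import *
q,d=ctrl.grab_frame("side");s=st();p=s["tool_pos"]
R,_=nestpose(0,0,21.8)
o=overlay("side",q,IB,R,p+[0,0,.0017],255,180,55,45,12,"pics/s3.png")
E
```

```text
t4.45 p [0.4719 0.1947 0.0725] jawyaw 21.98 tilt [-0.003   0.0001] F [-0.24 -0.96 -1.4 ] M [ 0.01  0.05 -0.  ] gap 0.0196
```

View pics/s3.png

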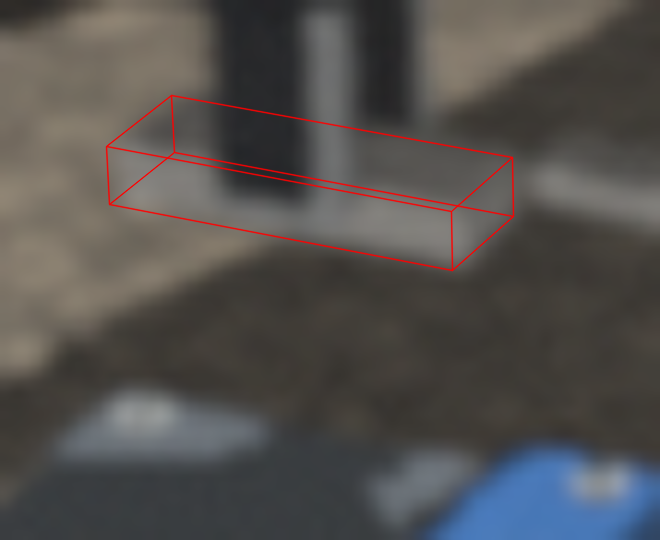

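The overlay agrees within about 1 mm, so the insert is well centred. Lowering in stages, at 18 mm from the pads and 15 mm short of home.

```bash
python3 -m handwheel '[[0.008,-0.008,-0.06,0,-0.001,0],[0.004,-0.005,-0.07,0,0,0],[0,0,-0.03,0,0,0],[0,0,0,0,0,0]]'; python3 -c "
from h import *;need(.4753,.1910,.0163,22.1)"
```

```text
clock: 4.85
tool_pos: [0.477, 0.1954, 0.024]
eef_rot: [0.981, 0.194, 0.001, -0.001]
contact_force: [-0.5, 1.1, -0.8]
finger_gap: 0.0198
t4.85 p [0.477  0.1954 0.024 ] jawyaw 22.37 tilt [0.0021 0.0017] F [-0.51  1.05 -0.82] M [0.03 0.04 0.02] gap 0.0198
need mm [-1.7 -4.4 -7.7] units [-0.0056 -0.0146 -0.0257] turn [-0.0011  0.0013  0.    ] -0.003
```

```bash
python3 -m handwheel '[[-0.005,-0.015,-0.01,-0.001,0.001,-0.002],[0,-0.003,-0.008,0,0,0],[0,0,0,0,0,0],[0,0,0,0,0,0]]'; python3 -c "
from h import *;need(.4753,.1910,.0163,22.1)"
```

```text
clock: 5.25
tool_pos: [0.4764, 0.191, 0.02]
eef_rot: [0.981, 0.193, 0.001, 0.0]
contact_force: [-0.1, -0.0, -1.8]
finger_gap: 0.02
t5.25 p [0.4764 0.191  0.02  ] jawyaw 22.29 tilt [0.0027 0.0005] F [-0.07 -0.03 -1.75] M [-0.03  0.07 -0.05] gap 0.0200
need mm [-1.1 -0.  -3.7] units [-0.0037 -0.0001 -0.0123] turn [-0.0003  0.0017  0.    ] -0.0022
```

```bash
python3 -m handwheel '[[-0.003,0,-0.01,0,0.0015,-0.002],[0,0,0,0,0,0],[0,0,0,0,0,0]]'; python3 -m handwheel '[[0,0,-0.006,0,0,0],[0,0,0,0,0,0]]';python3 -m handwheel '[[0,0,-0.006,0,0,0]]'; python3 -c "
from h import *;need(.4753,.1910,.0153,22.1)"
```

```text
clock: 5.55
tool_pos: [0.4762, 0.1911, 0.0177]
eef_rot: [0.981, 0.192, 0.001, -0.0]
contact_force: [-0.4, 1.1, -1.2]
finger_gap: 0.0198
clock: 5.75
tool_pos: [0.4763, 0.191, 0.0159]
eef_rot: [0.981, 0.191, 0.001, -0.0]
contact_force: [-1.2, 0.9, -2.0]
finger_gap: 0.0196
clock: 5.85
tool_pos: [0.4767, 0.1911, 0.0151]
eef_rot: [0.981, 0.192, 0.001, -0.0]
contact_force: [-9.0, -2.8, 29.4]
finger_gap: 0.02
t5.85 p [0.4767 0.1911 0.0151] jawyaw 22.09 tilt [0.0026 0.0008] F [-8.98 -2.78 29.35] M [-0.37  1.71  0.02] gap 0.0200
need mm [-1.4 -0.1  0.2] units [-0.0047 -0.0004  0.0008] turn [-0.0005  0.0016  0.    ] 0.0002
```

Bed contact at TCP z≈0.0153, as predicted. I lift about 0.7 mm and slide toward the lip.

```bash
python3 -m handwheel '[[0,0,0.003,0,0.001,0],[0,0,0,0,0,0]]'; python3 -m handwheel '[[-0.004,0.0093,0.0003,0,0,0],[-0.004,0.0093,0,0,0,0],[0,0,0,0,0,0]]'; python3 -c "
from h import *;need(.4846,.2085,.0159,22.1)"
```

```text
clock: 6.05
tool_pos: [0.4771, 0.1912, 0.0165]
eef_rot: [0.981, 0.192, 0.001, -0.0]
contact_force: [-1.1, -0.1, -1.5]
finger_gap: 0.02
clock: 6.35
tool_pos: [0.4742, 0.1972, 0.016]
eef_rot: [0.981, 0.191, 0.001, -0.0]
contact_force: [0.7, 0.2, -2.0]
finger_gap: 0.0196
t6.35 p [0.4742 0.1972 0.016 ] jawyaw 22.08 tilt [0.0011 0.0009] F [ 0.69  0.18 -1.96] M [ 0.02 -0.01  0.01] gap 0.0196
need mm [10.4 11.3 -0.1] units [ 0.0346  0.0377 -0.0005] turn [-0.0006  0.0007  0.    ] 0.0003
```

```bash
python3 -m handwheel '[[-0.0025,0.0062,0,0,0,0],[-0.0025,0.0062,0,0,0,0],[0,0,0,0,0,0]]'; cat >> h.py <<'E'
def nf(bx=0,by=0,bz=0):
    s=st();c,n=np.cos(np.radians(22.1)),np.sin(np.radians(22.1))
    d=(s["tool_pos"][:2]-[.48633,.21164])*1e3;F=s["contact_force"]-[bx,by,bz]
    print("nest off mm x %.2f y %.2f z %.2f | Fx %.1f Fy %.1f"%(c*d[0]+n*d[1],-n*d[0]+c*d[1],s["tool_pos"][2]*1e3-15.3,c*F[0]+n*F[1],-n*F[0]+c*F[1]))
E
python3 -c "
from h import *;nf()"
```

```text
clock: 6.65
tool_pos: [0.4721, 0.2014, 0.0157]
eef_rot: [0.981, 0.192, 0.0, -0.0]
contact_force: [-0.7, -0.3, -2.6]
finger_gap: 0.0197
t6.65 p [0.4721 0.2014 0.0157] jawyaw 22.09 tilt [0.0004 0.0008] F [-0.72 -0.33 -2.59] M [-0.01 -0.02 -0.02] gap 0.0197
nest off mm x -17.00 y -4.15 z 0.37 | Fx -0.8 Fy -0.0
```

Under the lip and unobstructed. Now toward the side pads.

```bash
python3 -m handwheel '[[0.0093,0.0038,0.001,0,0,0],[0.0093,0.0038,0.0005,0,0,0],[0.0093,0.0038,0.0005,0,0,0],[0.0093,0.0038,0.0005,0,0,0],[0,0,0,0,0,0]]'; python3 -c "
from h import *;nf()"
```

```text
clock: 7.15
tool_pos: [0.4848, 0.2064, 0.0166]
eef_rot: [0.981, 0.192, 0.001, -0.0]
contact_force: [-0.6, 0.8, -1.6]
finger_gap: 0.0197
t7.15 p [0.4848 0.2064 0.0166] jawyaw 22.09 tilt [0.0012 0.0009] F [-0.57  0.76 -1.64] M [-0.01  0.03  0.03] gap 0.0197
nest off mm x -3.36 y -4.34 z 1.33 | Fx -0.2 Fy 0.9
```

```bash
python3 -m handwheel '[[0.003,0.0012,-0.0025,0,0,0],[0.003,0.0012,0,0,0,0],[0,0,0,0,0,0]]'; python3 -c "
from h import *;nf()"; python3 -m handwheel '[[0.002,0.0008,0,0,0,0]]'; python3 -c "
from h import *;nf()"
```

```text
clock: 7.45
tool_pos: [0.4868, 0.207, 0.0157]
eef_rot: [0.981, 0.192, 0.001, -0.0]
contact_force: [-0.0, 0.3, -2.5]
finger_gap: 0.0199
t7.45 p [0.4868 0.207  0.0157] jawyaw 22.08 tilt [0.0009 0.0008] F [-0.02  0.32 -2.52] M [0.   0.02 0.03] gap 0.0199
nest off mm x -1.33 y -4.42 z 0.42 | Fx 0.1 Fy 0.3
clock: 7.55
tool_pos: [0.4872, 0.2073, 0.0156]
eef_rot: [0.981, 0.192, 0.0, -0.0]
contact_force: [0.2, -0.1, -1.0]
finger_gap: 0.0199
t7.55 p [0.4872 0.2073 0.0156] jawyaw 22.08 tilt [0.0006 0.0008] F [ 0.25 -0.08 -1.02] M [ 0.03  0.04 -0.01] gap 0.0199
nest off mm x -0.88 y -4.38 z 0.31 | Fx 0.2 Fy -0.2
```

```bash
for i in 1 2; do python3 -m handwheel '[[0.0017,0.0007,0.0003,0,0,0]]' >/dev/null; python3 -c "
from h import *;nf()";done
```

```text
t7.65 p [0.4877 0.2075 0.0157] jawyaw 22.08 tilt [0.0006 0.0008] F [ 0.59 -0.11 -1.16] M [-0.02  0.01 -0.01] gap 0.0200
nest off mm x -0.30 y -4.36 z 0.41 | Fx 0.5 Fy -0.3
t7.75 p [0.4882 0.2077 0.0158] jawyaw 22.08 tilt [0.0005 0.0008] F [-0.35 -0.31 -1.77] M [ 0.01 -0.   -0.04] gap 0.0195
nest off mm x 0.21 y -4.34 z 0.47 | Fx -0.4 Fy -0.2
```

```bash
python3 -m handwheel '[[0.0017,0.0007,0,0,0,0]]' >/dev/null; python3 -c "
from h import *;nf()"; python3 -m handwheel '[[0.0017,0.0007,0,0,0,0]]' >/dev/null; python3 -c "
from h import *;nf()"
```

```text
t7.85 p [0.4887 0.2079 0.0158] jawyaw 22.08 tilt [0.0005 0.0007] F [ 0.44 -0.77 -0.84] M [-0.    0.01  0.01] gap 0.0197
nest off mm x 0.80 y -4.35 z 0.49 | Fx 0.1 Fy -0.9
t7.95 p [0.4892 0.2082 0.0158] jawyaw 22.08 tilt [0.0005 0.0008] F [-1.48 -0.07 -0.99] M [ 0.01 -0.01  0.  ] gap 0.0198
nest off mm x 1.39 y -4.32 z 0.51 | Fx -1.4 Fy 0.5
```

```bash
python3 -m handwheel '[[0.0013,0.0005,0,0,0,0]]' >/dev/null; python3 -c "
from h import *;nf()"; python3 -m handwheel '[[0.0013,0.0005,0,0,0,0]]' >/dev/null; python3 -c "
from h import *;nf()"
```

```text
t8.05 p [0.4896 0.2083 0.0158] jawyaw 22.09 tilt [0.0004 0.0007] F [-1.58 -1.07 -2.26] M [-0.11  0.16  0.02] gap 0.0197
nest off mm x 1.80 y -4.31 z 0.50 | Fx -1.9 Fy -0.4
t8.15 p [0.4897 0.2083 0.0157] jawyaw 22.09 tilt [-0.0005  0.0004] F [-2.19 -0.76 -0.93] M [-0.25  0.32  0.07] gap 0.0197
nest off mm x 1.85 y -4.30 z 0.43 | Fx -2.3 Fy 0.1
```

Side pads touched at x'≈+1.8, with a little camera bias. I back off slightly, then feel for the end stop.

```bash
python3 -m handwheel '[[-0.0025,-0.001,0,0,0,0],[-0.0009,0.0023,0,0,0,0],[-0.0009,0.0023,0,0,0,0],[-0.0009,0.0023,0,0,0,0]]' >/dev/null; python3 -c "
from h import *;nf()"; python3 -m handwheel '[[-0.0009,0.0023,0,0,0,0]]' >/dev/null; python3 -c "
from h import *;nf()"; python3 -m handwheel '[[-0.0007,0.0017,0,0,0,0]]' >/dev/null; python3 -c "
from h import *;nf()"
```

```text
t8.55 p [0.4883 0.2103 0.0158] jawyaw 22.08 tilt [0.0002 0.0007] F [ 0.01  0.64 -1.8 ] M [-0.06  0.01 -0.04] gap 0.0199
nest off mm x 1.32 y -2.01 z 0.47 | Fx 0.2 Fy 0.6
t8.65 p [0.4881 0.2111 0.0158] jawyaw 22.08 tilt [0.0003 0.0007] F [-0.29 -0.5  -0.95] M [-0.06 -0.01 -0.02] gap 0.0198
nest off mm x 1.41 y -1.19 z 0.49 | Fx -0.5 Fy -0.4
t8.75 p [0.4879 0.2117 0.0158] jawyaw 22.08 tilt [0.0005 0.0008] F [ 0.14 -0.75 -1.17] M [ 0.    0.01 -0.01] gap 0.0204
nest off mm x 1.47 y -0.55 z 0.53 | Fx -0.2 Fy -0.7
```

```bash
python3 -m handwheel '[[-0.0008,0.0017,0,0,0,0]]' >/dev/null; python3 -c "
from h import *;nf()"; python3 -m handwheel '[[-0.0008,0.0017,0,0,0,0]]' >/dev/null; python3 -c "
from h import *;nf()"; python3 -m handwheel '[[-0.0008,0.0013,0,0,0,0]]' >/dev/null; python3 -c "
from h import *;nf()"
```

```text
t8.85 p [0.4876 0.2123 0.0158] jawyaw 22.08 tilt [0.0005 0.0008] F [-0.26  0.17 -1.61] M [ 0.02 -0.02 -0.01] gap 0.0198
nest off mm x 1.45 y 0.09 z 0.54 | Fx -0.2 Fy 0.3
t8.95 p [0.4875 0.2126 0.0159] jawyaw 22.10 tilt [0.0008 0.0002] F [ 1.71 -4.11 -1.27] M [-0.57 -0.16 -0.  ] gap 0.0202
nest off mm x 1.46 y 0.39 z 0.57 | Fx 0.0 Fy -4.5
t9.05 p [0.4876 0.2126 0.0159] jawyaw 22.12 tilt [ 0.0013 -0.0005] F [ 1.66 -4.63 -2.09] M [-0.62 -0.18  0.03] gap 0.0198
nest off mm x 1.49 y 0.42 z 0.62 | Fx -0.2 Fy -4.9
```

End stop found at y'≈+0.4. Now I back off slightly, set the insert on the bed, then press both ways.

```bash
python3 -m handwheel '[[0.0006,-0.0014,-0.001,0,0,0],[0,0,-0.001,0,0,0]]' >/dev/null; python3 -c "
from h import *;nf()"; python3 -m handwheel '[[0,0,-0.0008,0,0,0]]' >/dev/null; python3 -c "
from h import *;nf()"
```

```text
t9.25 p [0.4877 0.2124 0.0153] jawyaw 22.09 tilt [0.0012 0.    ] F [ 0.3   0.16 -1.65] M [ 0.03  0.01 -0.01] gap 0.0196
nest off mm x 1.52 y 0.16 z 0.03 | Fx 0.3 Fy 0.0
t9.35 p [0.4877 0.2124 0.0152] jawyaw 22.09 tilt [0.001 0.   ] F [-2.01 -1.64  3.84] M [-0.23  0.23  0.  ] gap 0.0196
nest off mm x 1.52 y 0.18 z -0.06 | Fx -2.5 Fy -0.8
```

```bash
python3 -m handwheel '[[0.0022,0.0009,0,0,0,0]]' >/dev/null; python3 -c "
from h import *;nf()"; python3 -m handwheel '[[0.0025,0.001,0,0,0,0]]' >/dev/null; python3 -c "
from h import *;nf()"
```

```text
t9.45 p [0.4879 0.2126 0.0152] jawyaw 22.10 tilt [ 0.0001 -0.0001] F [-2.8  -2.5   1.47] M [-0.48  0.53  0.01] gap 0.0196
nest off mm x 1.86 y 0.29 z -0.07 | Fx -3.5 Fy -1.3
t9.55 p [0.488  0.2126 0.0152] jawyaw 22.11 tilt [-0.0016 -0.0009] F [-5.28 -3.2   4.99] M [-0.62  0.78  0.01] gap 0.0201
nest off mm x 1.90 y 0.26 z -0.08 | Fx -6.1 Fy -1.0
```

```bash
python3 -m handwheel '[[0.0013,0.0038,0,0.0006,-0.001,0]]' >/dev/null; python3 -c "
from h import *;nf()"; python3 -m handwheel '[[0.0013,0.0038,0,0.0006,-0.001,0]]' >/dev/null; python3 -c "
from h import *;nf()"
```

```text
t9.65 p [0.488  0.2127 0.0152] jawyaw 22.15 tilt [-0.0014 -0.002 ] F [-2.64 -8.99  4.06] M [-1.52  0.42 -0.03] gap 0.0200
nest off mm x 1.91 y 0.39 z -0.07 | Fx -5.8 Fy -7.3
t9.75 p [0.4879 0.2127 0.0152] jawyaw 22.17 tilt [-0.0012 -0.0032] F [-3.45 -8.17  3.42] M [-1.29  0.47 -0.07] gap 0.0197
nest off mm x 1.90 y 0.41 z -0.08 | Fx -6.3 Fy -6.3
```

```bash
python3 -m handwheel '[[0.0033,0.006,0.0003,0.0018,-0.0008,0]]' >/dev/null; python3 -c "
from h import *;nf()"; python3 -m handwheel '[[0.0035,0.006,0.0003,0.0018,-0.0008,0]]' >/dev/null; python3 -c "
from h import *;nf()"
```

```text
t9.85 p [0.488  0.2128 0.0152] jawyaw 22.22 tilt [-0.0027 -0.0037] F [ -6.32 -13.2    7.55] M [-2.13  0.99 -0.12] gap 0.0198
nest off mm x 1.96 y 0.44 z -0.09 | Fx -10.8 Fy -9.9
t9.95 p [0.488  0.2128 0.0152] jawyaw 22.25 tilt [-0.0045 -0.0043] F [ -6.34 -10.85   6.81] M [-1.79  0.89 -0.04] gap 0.0200
nest off mm x 1.93 y 0.44 z -0.07 | Fx -10.0 Fy -7.7
```

```bash
python3 - <<'E'
from h import *
q,d=ctrl.grab_frame("side");nf()
crop(q,225,150,130,110,6,"pics/s9.png")
E
```

```text
t10.00 p [0.488  0.2128 0.0152] jawyaw 22.25 tilt [-0.0046 -0.0042] F [ -4.79 -11.37   7.14] M [-1.73  0.94 -0.06] gap 0.0200
nest off mm x 1.96 y 0.44 z -0.07 | Fx -8.7 Fy -8.7
```

View pics/s9.png

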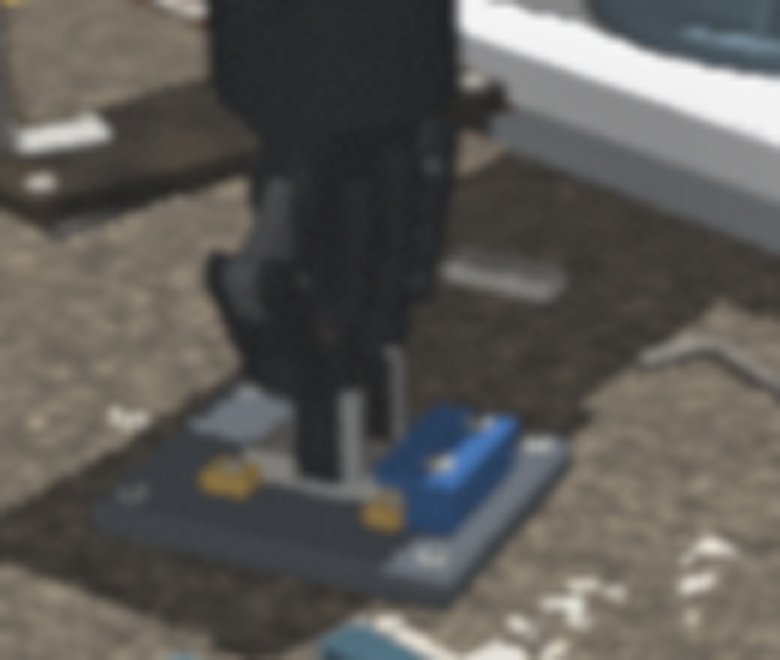

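Picture: the insert lies behind both pads (crop (230,475) and (383,512)), its end under the blue lip, with a finger between the pads. Bed and stop friction could be carrying part of the side push, so I unload the bed and the end push and check the pad force alone.

```bash
python3 -m handwheel '[[0.0045,0.0018,0.0008,0.001,-0.002,0]]' >/dev/null; python3 -c "
from h import *;nf()"; python3 -m handwheel '[[0.0052,0.0015,0.0006,0.001,-0.002,0]]' >/dev/null; python3 -c "
from h import *;nf()"
```

```text
t10.10 p [0.488  0.2126 0.0153] jawyaw 22.23 tilt [-0.0046 -0.0037] F [-5.95 -0.24  4.34] M [-0.01  0.97 -0.08] gap 0.0198
nest off mm x 1.95 y 0.27 z -0.02 | Fx -5.6 Fy 2.0
t10.20 p [0.488  0.2127 0.0152] jawyaw 22.22 tilt [-0.0051 -0.0029] F [-6.24 -2.29  6.21] M [-0.44  1.15  0.  ] gap 0.0197
nest off mm x 1.93 y 0.31 z -0.07 | Fx -6.6 Fy 0.2
```

```bash
python3 -m handwheel '[[0.0062,0.0025,0.0013,0.001,-0.002,0]]' >/dev/null; python3 -c "
from h import *;nf()"; python3 -m handwheel '[[0.0075,0.003,0.0013,0.001,-0.002,0]]' >/dev/null; python3 -c "
from h import *;nf()"
```

```text
t10.30 p [0.488  0.2127 0.0153] jawyaw 22.23 tilt [-0.0061 -0.0028] F [-6.73 -5.53  5.3 ] M [-0.96  1.18 -0.12] gap 0.0197
nest off mm x 1.95 y 0.36 z -0.05 | Fx -8.3 Fy -2.6
t10.40 p [0.488  0.2127 0.0153] jawyaw 22.26 tilt [-0.0081 -0.0032] F [-9.19 -5.96  7.71] M [-1.14  1.49 -0.07] gap 0.0195
nest off mm x 1.97 y 0.37 z -0.05 | Fx -10.8 Fy -2.1
```

```bash
python3 -m handwheel '[[-0.001,-0.0012,0.0014,0.002,-0.005,-0.001],[0,0,0,0,0,0]]' >/dev/null; python3 -c "
from h import *;nf()"; python3 -m handwheel '[[0.0022,0.0009,0,0,0,0]]' >/dev/null; python3 -c "
from h import *;nf()";python3 -m handwheel '[[0.0034,0.0014,0,0,0,0]]' >/dev/null; python3 -c "
from h import *;nf()"
```

```text
t10.60 p [0.4874 0.2124 0.0153] jawyaw 22.14 tilt [-0.0003  0.0004] F [ 0.33  1.11 -2.16] M [0.09 0.03 0.03] gap 0.0198
nest off mm x 1.29 y 0.34 z 0.03 | Fx 0.7 Fy 0.9
t10.70 p [0.4879 0.2127 0.0153] jawyaw 22.14 tilt [-0.0006  0.0003] F [-2.17 -2.81  1.97] M [-0.39  0.52  0.  ] gap 0.0197
nest off mm x 1.85 y 0.38 z -0.05 | Fx -3.1 Fy -1.8
t10.80 p [0.488  0.2127 0.0152] jawyaw 22.16 tilt [-0.0031 -0.0007] F [-8.02 -4.61  8.06] M [-0.84  1.26 -0.01] gap 0.0195
nest off mm x 1.94 y 0.38 z -0.10 | Fx -9.2 Fy -1.3
```

```bash
python3 -m handwheel '[[0.0035,0.0058,0.0012,0.001,-0.002,0]]' >/dev/null; python3 -c "
from h import *;nf()"; python3 -m handwheel '[[0.0042,0.006,0.0012,0.0018,-0.002,0]]' >/dev/null; python3 -c "
from h import *;nf()"
```

```text
t10.90 p [0.488  0.2129 0.0152] jawyaw 22.22 tilt [-0.0031 -0.0026] F [ -4.02 -12.99   2.88] M [-2.38  0.65 -0.07] gap 0.0198
nest off mm x 1.96 y 0.52 z -0.06 | Fx -8.6 Fy -10.5
t11.00 p [0.488  0.2128 0.0152] jawyaw 22.27 tilt [-0.0034 -0.0034] F [ -5.4  -10.74   4.65] M [-1.82  0.96 -0.08] gap 0.0200
nest off mm x 1.96 y 0.46 z -0.07 | Fx -9.0 Fy -7.9
```

```bash
python3 -m handwheel '[[0.0052,0.0074,0.0014,0.002,-0.002,0]]' >/dev/null; python3 -c "
from h import *;nf()
ctrl.grab_frame('side');nf();ctrl.grab_frame('side');ctrl.grab_frame('side');nf()"
```

```text
t11.10 p [0.488  0.2129 0.0152] jawyaw 22.32 tilt [-0.0046 -0.0044] F [ -6.86 -13.71   5.87] M [-2.27  1.12 -0.07] gap 0.0198
nest off mm x 1.99 y 0.50 z -0.06 | Fx -11.5 Fy -10.1
t11.15 p [0.488  0.2128 0.0152] jawyaw 22.32 tilt [-0.0047 -0.0045] F [ -5.87 -12.53   5.7 ] M [-2.01  1.07 -0.04] gap 0.0201
nest off mm x 1.97 y 0.47 z -0.08 | Fx -10.2 Fy -9.4
t11.25 p [0.488  0.2128 0.0152] jawyaw 22.31 tilt [-0.0046 -0.0043] F [ -6.61 -12.17   4.84] M [-2.    1.07 -0.03] gap 0.0201
nest off mm x 1.98 y 0.48 z -0.07 | Fx -10.7 Fy -8.8
```

Steady at about 11 N on the pads and 9 N on the stop, so I hand it in.

```bash
python3 -c "
from h import *;ctrl.sign_off()"
```

```text
the job is handed in; nothing more can be done
```

I handed the job in at about 11.3 s, with the gripper still holding the insert home in the corner and pushing both ways. No verdict came back.

**What I did:** I gripped the largest insert across its 22 mm with 60 N. I set it down on the nest bed clear of the pads, slid its end under the lip, and felt for the side pads and the end stop separately. Then I pressed it into both.

**Last checks:**

| Check | Reading |
|---|---|
| Push toward the side pads | about 10–11 N, steady over 0.15 s |
| Push toward the end stop | about 9 N, steady over 0.15 s |
| Push down on the bed | about 5 N |
| Gripper yaw | 22.3°, against about 22.1° measured for the nest |
| Tool tilt | below 0.007 rad |

In the last side picture, taken about 1.3 s before I handed in, the insert is behind both pads with its end under the lip. No move came near the brass weight, hex key or marker. I did not measure their positions again at the end.

**Disagreements and limits:**
- **Contact position:** the insert touched about 1.9 mm further into the pads and 0.4 mm further into the stop than the cameras predicted. I put this down to calibration error and went by touch.
- **Pad force:** the wrist force cannot fully separate pad force from friction on the bed and stop. I backed off and pushed again with the end push mostly released. The insert moved freely, then stopped hard at the same place as when it was clear of the bed. I could not keep the bed fully unloaded during that check.

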